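Release a cash drawer from behind by feel

TASK

The power is off, so the flush-fronted cash drawer under the counter shelf must be released by hand from behind. Take the release rod from the rubber mat, feel with its tip along the recess in the back of the drawer housing, under the shelf edge, for the hidden release slot (press lightly, the thin plate dents), and push the rod in until the drawer has been driven out by at least 40 mm. Then draw the rod out and lay it back on the mat; leave the mug, carton and stapler where they are.

Things in the scene. Friction and masses are not known exactly. Their poses are not given: they have to be found in the camera images.
- till: grey sheet-steel cash-drawer housing, 340 (y) x 300 (x) x 84 mm high, fixed under a wooden counter shelf; origin: centre of its underside on the bench. x = away from the robot, into the housing; y = along its back; z = up. Its back looks to the robot, the flush drawer front away from it. Rod forces above 30 N on any part of it dent it.
- back_face (a point): on the surface of the thin steel back plate, at the centre of the recess in the housing's back, 44 mm above the bench; axes as till. The recess is 128 mm wide (y -64 to 64) and 44 mm high (z -22 to 22); the flange around it stands 12 mm nearer the robot than the plate.
- shelf_edge (a point): middle of the lower edge of the wooden shelf board on the robot's side, 86 mm above the bench, 50 mm nearer the robot than the back plate; the board is 430 mm wide (y) and 18 mm thick (top at 104 mm). Axes as till.
- bar_level (a point): point 7 mm behind the plate's front surface, level with the one upright release slot in the plate: 13 mm wide, 26 mm high, its centre at this height. Where the slot lies along y is not measured and differs from unit to unit: its centre is somewhere from y -46 to 46 mm of this point, out of sight, to be found by touch. The plate is 4 mm thick.
- cash_drawer (a joint): how far the drawer has come out on the far side, in m: 0 shut; stays where left. A release bar lies 7 mm behind the plate's front surface across the whole recess. Pushing it takes 5 to 12 N; each 1 mm of it drives the drawer out 2.5 mm; hard stop after 22 mm (drawer 0.055). No spring.
- rod_mid (a point): centre of the release rod's handle: square aluminium bar 80 mm long (x), 20 wide (y), 22 high (z), from one end of which a round steel shaft, 8 mm diameter, flat-ended, runs on 90 mm along +x on the centre line. x = towards the tip, z = up as it lies. About 140 g. Starts lying flat on the mat, tip roughly away from the robot.
- rod_tip (a point): centre of the flat end of the rod's steel shaft, 130 mm along x from the centre of the handle, same axes
- mat_top (a point): centre of the top of the black rubber mat fixed on the bench, 260 mm (x) by 170 mm (y), 3 mm thick, to the left or right in front of the robot; x and y along its sides, z up
- mug_mid (a point): bystander: centre of a white mug, 80 mm across, 95 mm high, on the bench, on the other side than the mat
- carton_mid (a point): bystander: centre of a small cardboard carton, 100 x 130 x 80 mm, standing on the shelf board
- stapler_mid (a point): bystander: middle of a black stapler, 130 mm long and 45 mm high, on the shelf board
Not all that is in view belongs to the job. Of the things that look like the part that bears rod_mid, the smaller one is meant.

How it is judged:
On the way, in this order (a step that is already met when the one before it is completed fails the run):
1. the rod's tip is through the release slot, at least 6 mm behind the back plate's front surface (x of rod_tip in the frame of back_face above 0.006 m and y of rod_tip in the frame of back_face between -0.06 and 0.06 m and z of rod_tip in the frame of back_face between -0.02 and 0.02 m and value of joint cash_drawer below 0.04 m).
2. the rod, still in the slot, has kicked the drawer out by 40 mm (value of joint cash_drawer above 0.04 m and x of rod_tip in the frame of back_face above 0.015 m), for 0.1 s.
At the end, for the whole second after the job is handed in: the drawer stands out by at least 40 mm and the rod lies at rest on the rubber mat, released, the centre of its handle over the mat (value of joint cash_drawer above 0.04 m and x of rod_mid in the frame of mat_top between -0.13 and 0.13 m and y of rod_mid in the frame of mat_top between -0.08 and 0.08 m and z of rod_mid in the frame of mat_top below 0.018 m and linear speed of rod below 0.02 m/s); the robot touches nothing.
It fails at once if the rod pressed on the drawer unit with more than 30 N (dented plate) (contact force between rod and till above 30 N).
It fails at once if the mug was moved by more than 20 mm (distance of mug_mid from where it was at the start of the episode above 0.02 m).
It fails at once if the carton was moved by more than 20 mm (distance of carton_mid from where it was at the start of the episode above 0.02 m).
It fails at once if the stapler was moved by more than 20 mm (distance of stapler_mid from where it was at the start of the episode above 0.02 m).
It also fails if it takes over 61 s, if anything falls off the work surface, if the arm or the gripper's body presses on something with over 40 N, if the wrist force passes 120 N, or if a joint passes its speed limit or range.

ROBOT

A 7-joint arm with a two-finger parallel gripper is mounted at the origin on the work surface. World frame = base frame: x ahead of the robot, y to its left, z up, the work surface at z = 0. Lengths are in m, angles in rad, forces in N, time in s.
With the tool pointing down it reaches from about 0.4 to 0.9 m from the base axis. Payload 5.5 kg.
Tool frame: the origin (TCP) lies at the very end of the fingers, on their centre line; the grasp point (between the pads) lies 19 mm behind it; z points along the fingers, y is the direction in which the jaws open and shut (so a half turn about z gives the same grasp; the last joint's range is limited). The gripper opens to 92 mm and grips with 3 to 60 N. Pads are 19 mm wide; open, the fingers measure 130 mm over their backs; the gripper's body (75 mm by 190 mm) begins 47 mm behind the grasp point.
Start: joints at [1.46, 0.501, -0.427, 1.55, 0.221, 1.138, -0.21], TCP at [0.237, -0.605, 0.227] pointing down, gripper open.
Joint ranges: [-2.88, 2.88], [-0.31, 2.03], [-1.54, 1.56], [0.2, 2.42], [-1.41, 4.55], [0.19, 2.02], [-2.57, 2.57]. Speed limits (rad/s): [2.57, 2.57, 3.14, 3.14, 3.14, 3.14, 3.14].

INTERFACE

Orientations are given as a 3x3 rotation matrix whose columns are the frame's x, y, z axes.
In Python, from workcell import arm gives the robot as it stands. The module is installed in compiled form; this text tells all that it offers.
- The arm moves only by the tool jog_arm, never from a script. Its argument "increments" is a list that holds one entry, the list of rows, each a list of 4 numbers: the shift along the tool's x, y, z in m, then the turn about the tool's z in rad. A call has 1 to 20 rows; each row is the pose to reach, as a shift and turn from the pose commanded when the call began, along the tool's axes at that moment; what a row does not reach only later rows make up. A row lasts 1/8 s, in which the tool goes at most 62.5 mm and 10.7 degrees, less where a joint would pass 70% of its speed; a pose out of reach is approached as far as the arm can. A call with a gripper value outside its range is refused whole. "jaw" is the opening, from -1 (shut) to 1 (fully open), set as the call begins (left out, the last holds). The fingers move at their own pace and stop on an object; "newtons" is the grip in N (left out, the last holds). Time passes only in rows, so rows that repeat a pose let the fingers close. It gives the time, the measured TCP pose, the force and the opening at its end, in the units of the state.
- arm.sense(): the state, without advancing time (a new reading comes with each control period).
- arm.read_camera(name): name is "scene" or "top" or "wrist"; returns (picture, depth): 420x560x3 uint8, red, green, blue; 420x560 float32, m along the optical axis (not along the pixel's ray), 0 where there is no reading.
- arm.get_calibration(name): a dict with "camera_matrix" (3x3 intrinsics, pixels), "position" and "orientation" of the camera in the world. Camera axes: x right, y down, z forward; pixel columns grow to the right and rows downward; lengths in m; the calibration is good to about 2 mm. A picture is of the moment at which its call begins: read the wrist's pose just before it. get_calibration takes no time and is no camera call; for the wrist camera it gives the pose at the moment of the call.
- arm.finish_job(): hands the job in, once; it reports no verdict.
The state is a dict: "time_s": time; "joint_positions": joint angles; "qvel": joint speeds; "tau": joint torques, N m; "ee_pos": TCP position; "tool_rot": TCP orientation; "wrist_force": force on the tool from outside, world axes, zero at the start; "moment": the same for the moment, N m; "grip_width": finger opening in m.
Only numpy, scipy, OpenCV 4.12 (cv2) and the standard library are available. Lean on these libraries where they do the work, as an engineer would, in place of code of your own. Each camera call takes 0.05 s, during which the arm holds its last target.

## Working session

There is one attempt and no reset: what is moved stays moved. The work goes in short steps, Python scripts to look and compute and a tool call to move; the robot and the scene stay as the last step left them, time stands still between calls to the robot, and variables do not carry over. Pictures are saved under pics/ and viewed, and the job is handed in when it is done.

Besides the shell and the picture viewer there is one more tool, called after "Request:" by a JSON object that holds its "fn" and its "kwargs". jog_arm: Moves the arm, as the interface text tells. Its arguments: {"type":"object","properties":{"increments":{"type":"array"},"jaw":{"type":"number"},"newtons":{"type":"number"}},"required":["increments"]}

```bash
mkdir -p pics
cat > h.py <<'E'
from workcell import arm
import numpy as np, cv2
def snap(n,f):
    c=arm.get_calibration(n); p,d=arm.read_camera(n)
    cv2.imwrite('pics/'+f+'.png',p[:,:,::-1]); np.savez('pics/'+f+'.npz',p=p,d=d,K=c['camera_matrix'],t=c['position'],R=c['orientation'])
    return p,d,c
def load(f):
    z=np.load('pics/'+f+'.npz'); return z['p'],z['d'],z['K'],z['t'],z['R']
def cloud(f):
    p,d,K,t,R=load(f); v,u=np.mgrid[:420,:560]
    c=np.stack([(u-K[0,2])/K[0,0]*d,(v-K[1,2])/K[1,1]*d,d],-1)
    return c@np.array(R).T+t
def ray(f,u,v,z):
    p,d,K,t,R=load(f); r=R@np.linalg.solve(K,[u,v,1.]); return t+r*(z-t[2])/r[2]
E
python3 - <<'E'
from h import *
np.set_printoptions(precision=4,suppress=True)
s=arm.sense(); print(s)
for n in('scene','top','wrist'):
    p,d,c=snap(n,n+'0'); print(n,c)
E
```

```text
{'time_s': 0.0, 'joint_positions': array([ 1.4602,  0.5019, -0.4268,  1.5514,  0.2208,  1.1383, -0.2103]), 'qvel': array([-0.0009,  0.0019, -0.0011,  0.0004, -0.0005, -0.0005, -0.0002]), 'tau': array([  0.0009, -56.6605,  -5.8164, -27.9117,  -0.0688,   0.0308,
         0.0002]), 'ee_pos': array([ 0.2371, -0.6045,  0.2257]), 'tool_rot': array([[ 0.9309,  0.3652, -0.0006],
       [ 0.3652, -0.9309,  0.0018],
       [ 0.0001, -0.0019, -1.    ]]), 'wrist_force': array([-0.3646, -0.7007, -0.9278]), 'moment': array([ 0.0076, -0.0403,  0.0452]), 'grip_width': 0.09192919953501634}
scene {'camera_matrix': array([[393.3033,   0.    , 281.2183],
       [  0.    , 393.3033, 209.4859],
       [  0.    ,   0.    ,   1.    ]]), 'position': array([1.088 , 0.3531, 0.8018]), 'orientation': array([[-0.5878,  0.6046, -0.5375],
       [ 0.809 ,  0.4393, -0.3905],
       [ 0.    , -0.6644, -0.7474]])}
top {'camera_matrix': array([[458.2647,   0.    , 284.1635],
       [  0.    , 458.2647, 206.721 ],
       [  0.    ,   0.    ,   1.    ]]), 'position': array([0.4395, 0.0023, 1.2812]), 'orientation': array([[ 0.0074, -0.9938,  0.1106],
       [-0.9999, -0.0085, -0.009 ],
       [ 0.0099, -0.1105, -0.9938]])}
wrist {'camera_matrix': array([[290.9562,   0.    , 283.003 ],
       [  0.    , 290.9562, 212.91  ],
       [  0.    ,   0.    ,   1.    ]]), 'position': array([ 0.3102, -0.5751,  0.3829]), 'orientation': array([[ 0.3659, -0.8903, -0.271 ],
       [-0.9307, -0.3505, -0.105 ],
       [-0.0015,  0.2907, -0.9568]])}
```

View pics/scene0.png

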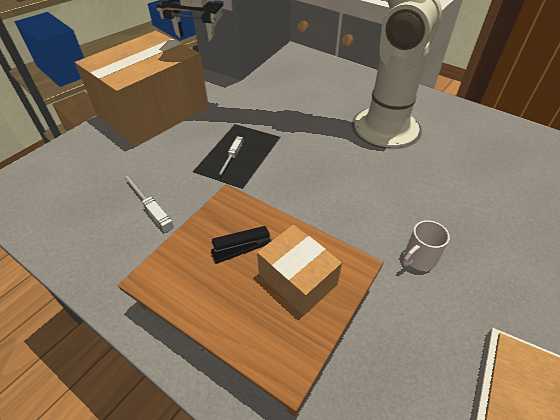

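View pics/top0.png

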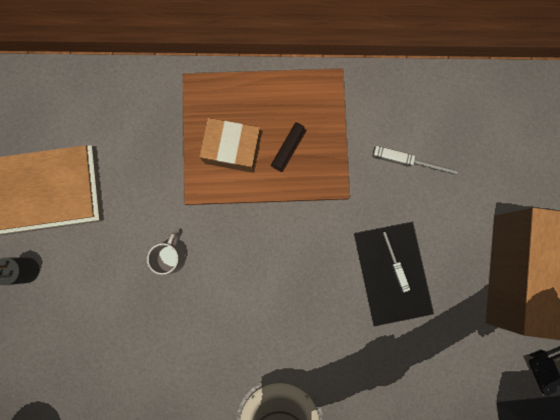

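View pics/wrist0.png

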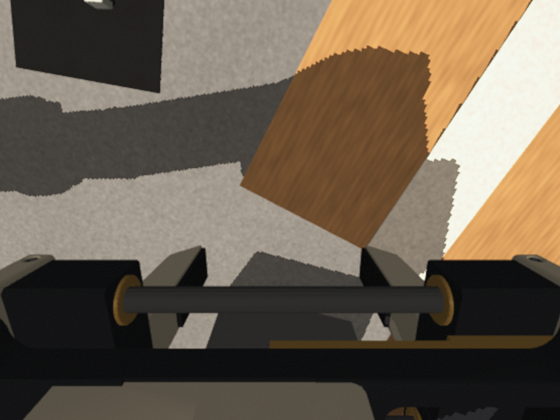

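The scene shows the rod meant (small, handle at top-view pixel 401,277, tip 385,233) on the mat centred near 393,273. The larger look-alike at 395,157 is the decoy. The shelf spans about 183–349 × 70–205, with the carton and stapler on it and the mug at 163,258. Next I measure these.

Run:
```python
from h import *
np.set_printoptions(precision=4,suppress=True)
for f in('top0','scene0'):
    p,d,*_=load(f); P=cloud(f); hsv=cv2.cvtColor(p,cv2.COLOR_RGB2HSV); X,Y,Z=P[...,0],P[...,1],P[...,2]
    print(f,'bench z',np.median(Z[(abs(X-.45)<.05)&(abs(Y)<.05)]))
    # mat
    m=((hsv[...,2]<45)&(X>.1)&(X<.6)&(Y<-.1)&(Y>-.5)&(Z<.03)).astype(np.uint8)
    m=cv2.morphologyEx(m,cv2.MORPH_OPEN,np.ones((5,5)))
    m=cv2.morphologyEx(m,cv2.MORPH_CLOSE,np.ones((15,15)))
    n,l,s,c=cv2.connectedComponentsWithStats(m); i=1+np.argmax(s[1:,4]); mm=l==i
    cs=max(cv2.findContours(mm.astype(np.uint8),0,1)[0],key=cv2.contourArea)
    w=np.array([ray(f,*q[0],.003)[:2] for q in cs],np.float32); r=cv2.minAreaRect(w*1000); print('mat',r, 'z',np.median(Z[mm&(hsv[...,2]<45)]))
    hull=cv2.fillConvexPoly(np.zeros(m.shape,np.uint8),cv2.convexHull(cs),1)
    hull=cv2.erode(hull,np.ones((5,5)))
    b=(hull>0)&(hsv[...,2]>70)
    n,l,s,c=cv2.connectedComponentsWithStats(b.astype(np.uint8)); i=1+np.argmax(s[1:,4]); b=l==i
    Q=P[b]; hi=Q[Q[:,2]>.018]; print('rod px',b.sum(),c[i],'zmax',np.percentile(Q[:,2],[5,25,50,75,95]))
    h=hi[:,:2]; print('handle rect',cv2.minAreaRect((h*1000).astype(np.float32)),np.median(hi[:,2]))
    vv,uu=np.nonzero(b); W=np.array([ray(f,u,v,.014)[:2] for u,v in zip(uu,vv)])
    mu=W.mean(0); e=np.linalg.svd(W-mu)[2][0]; e=e if e[0]>0 else -e; t=(W-mu)@e; print('axis',np.degrees(np.arctan2(e[1],e[0])),'ends',mu+e*t.min(),mu+e*t.max(),np.ptp(t))
    # shelf
    sh=(abs(Z-.104)<.012)&(X>.4)&(X<1.1)&(abs(Y-.02)<.35)
    sh=cv2.morphologyEx(sh.astype(np.uint8),cv2.MORPH_OPEN,np.ones((3,3)))
    n,l,s,c=cv2.connectedComponentsWithStats(sh); i=1+np.argmax(s[1:,4]); sh=l==i
    zt=np.median(Z[sh]); cs=max(cv2.findContours(sh.astype(np.uint8),0,1)[0],key=cv2.contourArea)
    w=np.array([ray(f,*q[0],zt)[:2] for q in cs],np.float32); r=cv2.minAreaRect(w*1000); print('shelf',r,cv2.boxPoints(r),zt)
    up=(Z>.115)&(Z<.25)&(X>.5)&(X<.95)&(abs(Y)<.2)
    print('items on shelf minx',np.percentile(X[up],[1,50,99]),np.percentile(Y[up],[1,99]),Z[up].max())
```

```text
top0 bench z 0.003286517317318327
mat ((399.562744140625, -311.65435791015625), (256.6117248535156, 166.85914611816406), 11.613819122314453) z 0.0035751297201169763
rod px 361 [397.7036 268.0803] zmax [0.0063 0.0182 0.0232 0.026  0.0289]
handle rect ((461.1883850097656, -189.98519897460938), (361.4905090332031, 138.17593383789062), 75.52289581298828) 0.02461612832736626
axis 20.687407246365225 ends [ 0.3513 -0.346 ] [ 0.5129 -0.2849] 0.17271644302857908
shelf ((760.000732421875, 43.5802001953125), (353.4237976074219, 428.81634521484375), 2.511300802230835) [[ 574.064   250.0396]
 [ 592.8531 -178.3649]
 [ 945.9375 -162.8792]
 [ 927.1483  265.5253]] 0.10479255946754407
items on shelf minx [0.6623 0.7157 0.7746] [-0.049   0.1934] 0.19204886197203042
scene0 bench z -0.0013794000988168742Traceback (most recent call last):
  File "<stdin>", line 10, in <module>
    return _wrapfunc(a, 'argmax', axis=axis, out=out, **kwds)
    return bound(*args, **kwds)
ValueError: attempt to get argmax of an empty sequence
```

Run:
```python
from h import *
np.set_printoptions(precision=4,suppress=True)
def rodfit(W,len_h=.08):
    mu=W.mean(0); e=np.linalg.svd(W-mu)[2][0]; e=e if e[0]>0 else -e
    n=np.array([-e[1],e[0]])
    t=(W-mu)@e; s=(W-mu)@n
    # handle part: first 70mm; its centreline
    h=t<t.min()+.07; sh=t>t.min()+.09
    a=np.array([t[h].mean(),(s[h].min()+s[h].max())/2]); b=np.array([t[sh].mean(),np.median(s[sh])])
    print('angle',np.degrees(np.arctan2(e[1],e[0])),'end,tip',mu+e*t.min(),mu+e*t.max(),'len',np.ptp(t),'handle c',mu+e*(t.min()+.04)+n*a[1],'width',np.ptp(s[h]),'shaft off',b[1]-a[1])
for f,box in(('top0',(375,225,420,300)),('scene0',(214,133,246,178))):
    p,d,*_=load(f); P=cloud(f); hsv=cv2.cvtColor(p,cv2.COLOR_RGB2HSV)
    x0,y0,x1,y1=box
    b=np.zeros(p.shape[:2],bool); b[y0:y1,x0:x1]=hsv[y0:y1,x0:x1,2]>80
    n,l,s,c=cv2.connectedComponentsWithStats(b.astype(np.uint8),connectivity=8); i=1+np.argmax(s[1:,4]); b=l==i
    vv,uu=np.nonzero(b); print(f,b.sum(),uu.min(),uu.max(),vv.min(),vv.max())
    for z in(.014,.025): rodfit(np.array([ray(f,u,v,z)[:2] for u,v in zip(uu,vv)]))
    hz=P[...,2][b]; print(np.percentile(hz,[10,50,90]))
f='scene0'; p,d,*_=load(f); g=p.max(2); print(g[150:160,200:215])
m=np.zeros(g.shape,np.uint8); m[110:195,185:290]=g[110:195,185:290]<55
m=cv2.morphologyEx(m,cv2.MORPH_CLOSE,np.ones((13,13)))
cs=max(cv2.findContours(m,0,1)[0],key=cv2.contourArea)
for z in (0.,.003):
  w=np.array([ray(f,*q[0],z)[:2] for q in cs],np.float32); print('mat',cv2.minAreaRect(w*1000))
P=cloud(f); print('matz',np.median(P[...,2][m>0]))
Z=P[...,2];X=P[...,0];Y=P[...,1]
sh=((abs(Z-.104)<.01)&(X>.4)&(X<1.1)&(abs(Y-.02)<.35)).astype(np.uint8); sh=cv2.morphologyEx(sh,cv2.MORPH_OPEN,np.ones((3,3)))
cs=max(cv2.findContours(sh,0,1)[0],key=cv2.contourArea)
w=np.array([ray(f,*q[0],.104)[:2] for q in cs],np.float32); r=cv2.minAreaRect(w*1000); print('shelf',r,cv2.boxPoints(r),np.median(Z[sh>0]))
for f in('top0','scene0'):
    p,*_=load(f)
    im=p[225:300,340:440] if f=='top0' else p[120:195,185:285]
    cv2.imwrite('pics/z_'+f+'.png',cv2.resize(im[:,:,::-1],None,fx=6,fy=6,interpolation=0))
```

```text
top0 345 383 409 232 292
angle 20.646612061770114 end,tip [ 0.3513 -0.346 ] [ 0.5129 -0.2851] len 0.17271481765433197 handle c [ 0.3888 -0.3321] width 0.022884953303109145 shaft off 0.0005133934409944185
angle 20.64661206177012 end,tip [ 0.3521 -0.343 ] [ 0.5123 -0.2826] len 0.17121552454559202 handle c [ 0.3896 -0.3291] width 0.022686294883135928 shaft off 0.00045380660879337336
[0.0149 0.0236 0.0278]
scene0 234 219 242 136 174
angle 21.473140472899708 end,tip [ 0.3447 -0.35  ] [ 0.514  -0.2834] len 0.18189956922195044 handle c [ 0.3815 -0.3342] width 0.0306084222000585 shaft off -0.0018394480097174988
angle 21.473140472899715 end,tip [ 0.3551 -0.3402] [ 0.522  -0.2745] len 0.1793597416938332 handle c [ 0.3918 -0.3243] width 0.030400319217660614 shaft off -0.0017659320917724083
[0.0024 0.018  0.0247]
[[149 148 148 150 154 153 155 150 150 157 150  83  37  43  48]
 [152 151 155 155 154 156 156 153 156 158 117  36  45  47  47]
 [156 153 151 151 151 153 154 157 153 107  33  43  46  49  47]
 [152 151 150 147 146 150 158 154 104  39  42  47  47  47  48]
 [149 148 149 147 151 157 164 151  59  42  47  47  48  47  48]
 [152 151 153 151 154 161 147  58  38  44  46  48  48  48  47]
 [153 152 151 152 158 144  58  40  45  47  48  48  47  47  46]
 [155 152 151 158 151  88  39  47  49  49  48  48  47  47  46]
 [149 152 159 150  87  37  45  48  49  51  48  47  47  48  47]
 [150 155 145  77  35  43  48  47  48  48  48  48  48  49  47]]
mat ((401.2164306640625, -312.8648986816406), (259.98529052734375, 167.13973999023438), 11.52291202545166)
mat ((403.78594970703125, -310.3730163574219), (259.0126647949219, 166.51441955566406), 11.522916793823242)
matz 0.001603988423022229
shelf ((763.4208984375, 46.42498779296875), (353.11859130859375, 428.7894287109375), 2.505528688430786) [[ 577.658   252.8963]
 [ 596.4028 -175.4832]
 [ 949.1838 -160.0463]
 [ 930.439   268.3332]] 0.10273466601911951
```

View pics/z_top0.png

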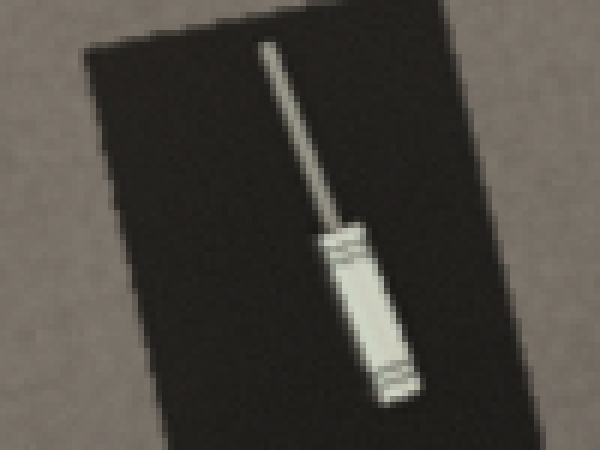

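Request:
{"fn": "jog_arm", "kwargs": {"increments": [[[0.04, -0.033, 0.01, 0], [0.08, -0.066, 0.025, 0], [0.12, -0.1, 0.04, 0], [0.16, -0.133, 0.055, 0], [0.2, -0.166, 0.07, 0], [0.243, -0.2, 0.085, 0], [0.243, -0.2, 0.085, 0], [0.243, -0.2, 0.085, 0], [0.243, -0.2, 0.085, 0]]], "jaw": 0.2}}

```text
time_s: 1.27
ee_pos: [0.3899, -0.3318, 0.1419]
tool_rot: [[0.932, 0.363, 0.0], [0.363, -0.932, -0.001], [-0.0, 0.001, -1.0]]
wrist_force: [-0.4, 0.6, -0.1]
grip_width: 0.0553
```

Run:
```python
from h import *
np.set_printoptions(precision=4,suppress=True)
s=arm.sense();print(s['ee_pos'],s['tool_rot'],s['wrist_force'],s['joint_positions'])
snap('wrist','w1')
```

```text
[ 0.3899 -0.3318  0.1419] [[ 0.9319  0.3628  0.    ]
 [ 0.3628 -0.9319 -0.0008]
 [-0.0003  0.0008 -1.    ]] [-0.4054  0.595  -0.0504] [ 1.0885  0.379  -0.5233  1.9686  0.2483  0.8558 -0.7677]
```

View pics/w1.png

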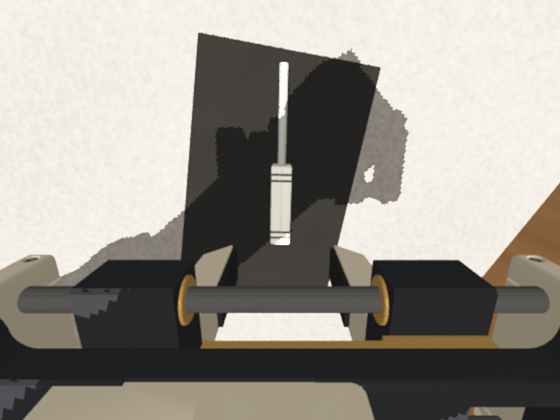

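The wrist picture shows the rod almost along the tool x axis: handle at 271–292 × 163–245, tip at (284,63).

Run:
```python
from h import *
np.set_printoptions(precision=4,suppress=True)
f='w1'; p,d,*_=load(f); P=cloud(f); s=arm.sense(); R=s['tool_rot']; t=s['ee_pos']
g=p.max(2); b=np.zeros(g.shape,np.uint8); b[55:252,262:300]=g[55:252,262:300]>90
for (v0,v1,z) in ((66,155,.018),(170,240,.025)):
    L=[]
    for v in range(v0,v1,5):
        c=np.nonzero(b[v])[0]
        if len(c)<3: continue
        c=c[c>=0]; L.append((v,c.min(),c.max()))
    L=np.array(L)
    q=np.array([ray(f,(a+bb)/2,v,z)[:2] for v,a,bb in L]); w=[np.linalg.norm(ray(f,bb+1,v,z)-ray(f,a,v,z)) for v,a,bb in L]
    mu=q.mean(0); e=np.linalg.svd(q-mu)[2][0]; e=e if e[0]>0 else -e; print('mid',mu,'deg',np.degrees(np.arctan2(e[1],e[0])),'w',np.median(w))
for n,u,v,z in (('tip',284,62.5,.018),('front',281,163.5,.025),('back top',281,244,.025),('back top2',281,236,.025)):
    q=ray(f,u,v,z); print(n,q,'in tool',R.T@(q-t), 'cloud', P[int(round(v))+2 if n!='back top' else 240,u])
print('tool yaw',np.degrees(np.arctan2(R[1,0],R[0,0])))
print('z prof',[(v,round(float(P[v,281,2]),4)) for v in range(60,252,6)])
```

```text
mid [ 0.4753 -0.2971] deg 19.892505710801974 w 0.008387942179453892
mid [ 0.394  -0.3266] deg 19.964728984014847 w 0.020551881220569286
tip [ 0.5116 -0.2845  0.018 ] in tool [ 0.1306 -0.      0.1239] cloud [ 0.5106 -0.2849  0.0174]
front [ 0.4298 -0.3134  0.025 ] in tool [ 0.0439 -0.0027  0.1169] cloud [ 0.4275 -0.3143  0.0239]
back top [ 0.3539 -0.3429  0.025 ] in tool [-0.0375 -0.0028  0.1169] cloud [ 0.3579 -0.3413  0.0247]
back top2 [ 0.3621 -0.3397  0.025 ] in tool [-0.0288 -0.0028  0.1169] cloud [ 0.3596 -0.3406  0.0239]
tool yaw 21.263297776028264
z prof [(60, 0.0027), (66, 0.0174), (72, 0.0175), (78, 0.0164), (84, 0.0161), (90, 0.0165), (96, 0.0161), (102, 0.0162), (108, 0.0159), (114, 0.0171), (120, 0.0171), (126, 0.0164), (132, 0.017), (138, 0.0147), (144, 0.017), (150, 0.0165), (156, 0.0177), (162, 0.0164), (168, 0.0229), (174, 0.0238), (180, 0.0244), (186, 0.0238), (192, 0.0235), (198, 0.0238), (204, 0.0245), (210, 0.025), (216, 0.0239), (222, 0.0245), (228, 0.0235), (234, 0.0246), (240, 0.0247), (246, 0.0018)]
```

Request:
{"fn": "jog_arm", "kwargs": {"increments": [[[0, -0.003, 0.03, 0.022], [0, -0.003, 0.065, 0.022], [0, -0.003, 0.1, 0.022], [0, -0.003, 0.12, 0.022], [0, -0.003, 0.13, 0.022], [0, -0.003, 0.1355, 0.022], [0, -0.003, 0.1355, 0.022], [0, -0.003, 0.1355, 0.022]]]}}

```text
time_s: 2.33
ee_pos: [0.39, -0.3279, 0.007]
tool_rot: [[0.939, 0.344, 0.001], [0.344, -0.939, -0.001], [0.001, 0.001, -1.0]]
wrist_force: [0.4, 0.0, 0.7]
grip_width: 0.0553
```

Request:
{"fn": "jog_arm", "kwargs": {"increments": [[[0, 0, 0, 0], [0, 0, 0, 0], [0, 0, 0, 0], [0, 0, 0, 0], [0, 0, 0, 0]]], "jaw": -1, "newtons": 45}}

```text
time_s: 2.95
ee_pos: [0.3895, -0.3275, 0.0063]
tool_rot: [[0.939, 0.345, 0.0], [0.345, -0.939, -0.0], [0.0, 0.0, -1.0]]
wrist_force: [-0.2, -0.8, 0.9]
grip_width: 0.0193
```

Request:
{"fn": "jog_arm", "kwargs": {"increments": [[[0, 0, -0.02, 0], [0.01, -0.02, -0.03, 0.03], [0.035, -0.065, -0.03, 0.08], [0.06, -0.11, -0.03, 0.14], [0.085, -0.155, -0.03, 0.2], [0.11, -0.2, -0.03, 0.25], [0.135, -0.245, -0.03, 0.29], [0.151, -0.279, -0.03, 0.308], [0.151, -0.279, -0.03, 0.308], [0.151, -0.279, -0.03, 0.308], [0.151, -0.279, -0.03, 0.308]]]}}

```text
time_s: 4.32
ee_pos: [0.4348, -0.0148, 0.0361]
tool_rot: [[0.999, 0.042, -0.001], [0.042, -0.999, -0.001], [-0.001, 0.001, -1.0]]
wrist_force: [-0.2, -0.8, -1.0]
grip_width: 0.02
```

Run:
```python
from h import *
np.set_printoptions(precision=4,suppress=True)
s=arm.sense();print(s['ee_pos'],s['tool_rot'],s['wrist_force'],s['joint_positions'],s['grip_width'])
snap('wrist','w2'); snap('top','t2')
p,*_=load('t2'); cv2.imwrite('pics/t2z.png',cv2.resize(p[180:320,220:400][:,:,::-1],None,fx=4,fy=4,interpolation=0))
```

```text
[ 0.4348 -0.0148  0.0361] [[ 0.9991  0.0416 -0.0005]
 [ 0.0416 -0.9991 -0.0006]
 [-0.0006  0.0005 -1.    ]] [-0.1923 -0.83   -0.991 ] [ 0.3144  0.4431 -0.3961  2.2035  0.3234  0.5494 -1.8545] 0.01997890103539776
```

View pics/w2.png

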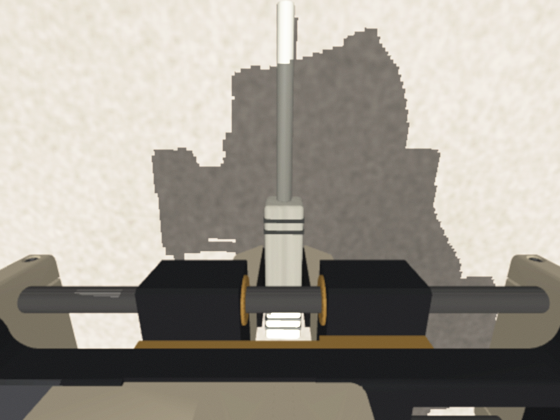

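View pics/t2z.png

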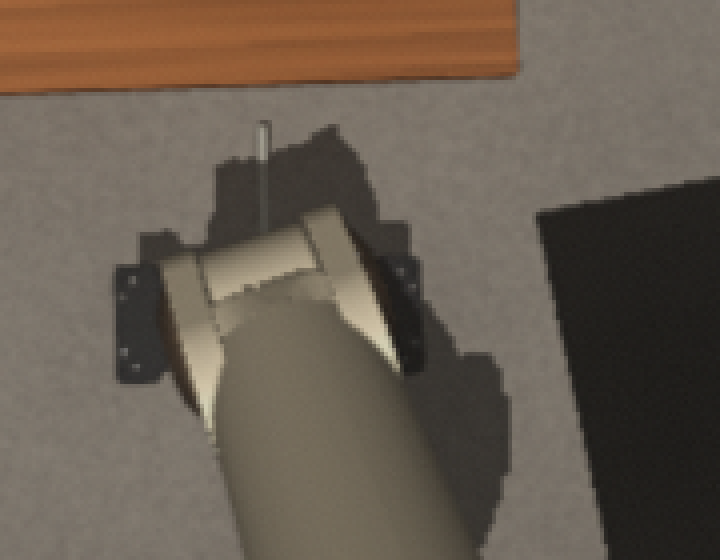

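Held straight: the tip is at wrist pixel (285,2) and top pixel (286,210), about 20 mm short of the shelf edge. I'll measure the tip from both views.

Run:
```python
from h import *
np.set_printoptions(precision=4,suppress=True)
s=arm.sense(); R=s['tool_rot']; t=s['ee_pos']
P=cloud('w2'); print('z along shaft (top surf)',[(v,P[v,285].round(4)) for v in (5,30,60,100,150,190,205,225)])
for f,u,v in(('w2',285.5,1.5),('top',0,0)):
    if f=='top': f,u,v='t2',286.2,210.3
    q=ray(f,u,v,.048); print(f,q,'in tool',R.T@(q-t))
# edge of shelf in top t2: gradient of redness per column
p,*_=load('t2'); h=cv2.cvtColor(p,cv2.COLOR_RGB2HSV)
W=[]
for u in list(range(240,340,10)):
    sat=h[:,u,1].astype(float); r=[v for v in range(185,215) if sat[v]>110]
    if r: W.append(ray('t2',u,max(r)+1,.104)[:2])
W=np.array(W); print(W); a=np.polyfit(W[:,1],W[:,0],1); print(a, 'edge x at tip y', np.polyval(a,-.01))
# two-view check of corner heights: triangulate near-right shelf corner not needed
e=np.array([.999,.0437]);n=np.array([-.0437,.999]); c=np.array([.6352,.0395])
for f,u,v in(('w2',285.5,1.5),('t2',286.2,210.3)):
    q=ray(f,u,v,.048)[:2]-c; print('tip rel plate',q@e,q@n)
```

```text
z along shaft (top surf) [(5, array([ 0.5622, -0.0095,  0.0479])), (30, array([ 0.5537, -0.0099,  0.0447])), (60, array([ 0.5414, -0.0104,  0.0458])), (100, array([ 0.5243, -0.0112,  0.0469])), (150, array([ 0.5012, -0.0122,  0.0462])), (190, array([ 0.481 , -0.0131,  0.0461])), (205, array([ 0.4749, -0.0133,  0.053 ])), (225, array([ 0.4649, -0.0138,  0.0548]))]
w2 [ 0.5635 -0.0097  0.048 ] in tool [ 0.1287  0.0002 -0.0119]
t2 [ 0.567  -0.0144  0.048 ] in tool [ 0.132   0.0052 -0.0119]
[[ 0.5792  0.1059]
 [ 0.5794  0.08  ]
 [ 0.5822  0.0542]
 [ 0.5825  0.0284]
 [ 0.5827  0.0025]
 [ 0.5855 -0.0233]
 [ 0.5857 -0.0492]
 [ 0.586  -0.0752]
 [ 0.5888 -0.1011]
 [ 0.589  -0.127 ]]
[-0.0434  0.5836] edge x at tip y 0.5840805450253356
tip rel plate -0.0738066226267359 -0.045970275551342116
tip rel plate -0.07046716473674937 -0.050904741845227204
```

Request:
{"fn": "jog_arm", "kwargs": {"increments": [[[0.02, 0, -0.001, 0], [0.04, 0, -0.001, 0], [0.055, 0, -0.001, 0], [0.062, 0, -0.001, 0], [0.062, 0, -0.001, 0]]]}}

```text
time_s: 5.05
ee_pos: [0.4969, -0.0109, 0.0371]
tool_rot: [[0.999, 0.043, -0.0], [0.043, -0.999, 0.0], [-0.0, -0.0, -1.0]]
wrist_force: [0.3, -0.2, -2.0]
grip_width: 0.0196
```

Request:
{"fn": "jog_arm", "kwargs": {"increments": [[[0.001, 0, 0, 0], [0.002, 0, 0, 0], [0.003, 0, 0, 0], [0.004, 0, 0, 0]]]}}

```text
time_s: 5.55
ee_pos: [0.501, -0.0106, 0.0373]
tool_rot: [[0.999, 0.044, 0.0], [0.044, -0.999, -0.0], [0.0, 0.0, -1.0]]
wrist_force: [-0.4, -0.3, -1.5]
grip_width: 0.02
```

Request:
{"fn": "jog_arm", "kwargs": {"increments": [[[0.001, 0, 0, 0], [0.002, 0, 0, 0]]]}}

```text
time_s: 5.8
ee_pos: [0.5031, -0.0105, 0.0372]
tool_rot: [[0.999, 0.044, 0.0], [0.044, -0.999, -0.0], [0.0, 0.0, -1.0]]
wrist_force: [-0.2, 0.4, -1.4]
grip_width: 0.0197
```

Request:
{"fn": "jog_arm", "kwargs": {"increments": [[[0.001, 0, 0, 0], [0.002, 0, 0, 0]]]}}

```text
time_s: 6.05
ee_pos: [0.5051, -0.0104, 0.0372]
tool_rot: [[0.999, 0.044, 0.0], [0.044, -0.999, 0.0], [0.0, -0.0, -1.0]]
wrist_force: [0.5, 0.8, -1.3]
grip_width: 0.0196
```

Request:
{"fn": "jog_arm", "kwargs": {"increments": [[[0.001, 0, 0, 0], [0.002, 0, 0, 0]]]}}

```text
time_s: 6.3
ee_pos: [0.5059, -0.0103, 0.0369]
tool_rot: [[0.999, 0.044, -0.002], [0.044, -0.999, -0.0], [-0.002, 0.0, -1.0]]
wrist_force: [-3.6, -0.9, 0.5]
grip_width: 0.0195
```

Request:
{"fn": "jog_arm", "kwargs": {"increments": [[[0.001, -0.001, 0, 0], [0.001, -0.002, 0, 0], [0.001, -0.003, 0, 0], [0.001, -0.004, 0, 0], [0.001, -0.005, 0, 0], [0.001, -0.006, 0, 0]]]}}

```text
time_s: 7.05
ee_pos: [0.5057, -0.0056, 0.0366]
tool_rot: [[0.999, 0.042, -0.004], [0.042, -0.999, -0.001], [-0.004, 0.001, -1.0]]
wrist_force: [-4.6, -2.2, -1.4]
grip_width: 0.02
```

Request:
{"fn": "jog_arm", "kwargs": {"increments": [[[0, -0.001, 0, 0], [0, -0.002, 0, 0], [0, -0.003, 0, 0], [0, -0.004, 0, 0], [0, -0.005, 0, 0], [0, -0.006, 0, 0]]]}}

```text
time_s: 7.8
ee_pos: [0.5055, 0.0005, 0.0365]
tool_rot: [[0.999, 0.042, -0.004], [0.042, -0.999, -0.001], [-0.004, 0.001, -1.0]]
wrist_force: [-4.4, -2.4, -1.7]
grip_width: 0.0195
```

Request:
{"fn": "jog_arm", "kwargs": {"increments": [[[0, -0.001, 0, 0], [0, -0.002, 0, 0], [0, -0.003, 0, 0], [0, -0.004, 0, 0], [0, -0.005, 0, 0], [0, -0.006, 0, 0], [0, -0.007, 0, 0]]]}}

```text
time_s: 8.68
ee_pos: [0.5052, 0.0075, 0.0365]
tool_rot: [[0.999, 0.042, -0.004], [0.042, -0.999, -0.001], [-0.004, 0.001, -1.0]]
wrist_force: [-4.6, -2.6, -1.1]
grip_width: 0.0193
```

Request:
{"fn": "jog_arm", "kwargs": {"increments": [[[0, -0.001, 0, 0], [0, -0.002, 0, 0], [0, -0.003, 0, 0], [0, -0.004, 0, 0], [0, -0.005, 0, 0], [0, -0.006, 0, 0], [0, -0.007, 0, 0]]]}}

```text
time_s: 9.55
ee_pos: [0.5049, 0.0145, 0.0365]
tool_rot: [[0.999, 0.042, -0.004], [0.042, -0.999, -0.001], [-0.004, 0.001, -1.0]]
wrist_force: [-3.7, -2.0, -1.2]
grip_width: 0.0196
```

Request:
{"fn": "jog_arm", "kwargs": {"increments": [[[0.0005, -0.001, 0, 0], [0.0005, -0.002, 0, 0], [0.0005, -0.003, 0, 0], [0.0005, -0.004, 0, 0], [0.0005, -0.005, 0, 0], [0.0005, -0.006, 0, 0], [0.0005, -0.007, 0, 0]]]}}

```text
time_s: 10.42
ee_pos: [0.5046, 0.0213, 0.0363]
tool_rot: [[0.999, 0.042, -0.005], [0.042, -0.999, -0.002], [-0.005, 0.002, -1.0]]
wrist_force: [-6.0, -3.2, -1.6]
grip_width: 0.0198
```

Request:
{"fn": "jog_arm", "kwargs": {"increments": [[[0, -0.001, 0, 0], [0, -0.002, 0, 0], [0, -0.003, 0, 0], [0, -0.004, 0, 0], [0, -0.005, 0, 0], [0, -0.006, 0, 0], [0, -0.007, 0, 0]]]}}

```text
time_s: 11.3
ee_pos: [0.5043, 0.0282, 0.0363]
tool_rot: [[0.999, 0.042, -0.005], [0.042, -0.999, -0.002], [-0.005, 0.002, -1.0]]
wrist_force: [-5.1, -3.1, -0.7]
grip_width: 0.0194
```

Request:
{"fn": "jog_arm", "kwargs": {"increments": [[[0, -0.001, 0, 0], [0, -0.002, 0, 0], [0, -0.003, 0, 0], [0, -0.004, 0, 0], [0, -0.005, 0, 0], [0, -0.006, 0, 0], [0, -0.007, 0, 0]]]}}

```text
time_s: 12.18
ee_pos: [0.5039, 0.0352, 0.0363]
tool_rot: [[0.999, 0.042, -0.005], [0.042, -0.999, -0.002], [-0.005, 0.002, -1.0]]
wrist_force: [-5.5, -2.3, -1.0]
grip_width: 0.0197
```

Request:
{"fn": "jog_arm", "kwargs": {"increments": [[[0, -0.001, 0, 0], [0, -0.002, 0, 0], [0, -0.003, 0, 0], [0, -0.004, 0, 0], [0, -0.005, 0, 0], [0, -0.006, 0, 0], [0, -0.007, 0, 0]]]}}

```text
time_s: 13.05
ee_pos: [0.5037, 0.0422, 0.0363]
tool_rot: [[0.999, 0.042, -0.005], [0.042, -0.999, -0.002], [-0.005, 0.002, -1.0]]
wrist_force: [-5.1, -2.3, -0.2]
grip_width: 0.0197
```

Request:
{"fn": "jog_arm", "kwargs": {"increments": [[[0, -0.001, 0, 0], [0, -0.002, 0, 0], [0, -0.003, 0, 0], [0, -0.004, 0, 0], [0, -0.005, 0, 0], [0, -0.006, 0, 0], [0, -0.007, 0, 0]]]}}

```text
time_s: 13.92
ee_pos: [0.5033, 0.0492, 0.0363]
tool_rot: [[0.999, 0.042, -0.005], [0.042, -0.999, -0.002], [-0.005, 0.002, -1.0]]
wrist_force: [-5.2, -4.5, -2.4]
grip_width: 0.0193
```

Request:
{"fn": "jog_arm", "kwargs": {"increments": [[[0, -0.001, 0, 0], [0, -0.002, 0, 0], [0, -0.003, 0, 0], [0, -0.004, 0, 0], [0, -0.005, 0, 0]]]}}

```text
time_s: 14.55
ee_pos: [0.5031, 0.0542, 0.0363]
tool_rot: [[0.999, 0.042, -0.005], [0.042, -0.999, -0.002], [-0.005, 0.002, -1.0]]
wrist_force: [-4.5, -3.8, -1.5]
grip_width: 0.0197
```

Request:
{"fn": "jog_arm", "kwargs": {"increments": [[[0, -0.001, 0, 0], [0, -0.002, 0, 0], [0, -0.003, 0, 0], [0, -0.004, 0, 0], [0, -0.005, 0, 0], [0, -0.006, 0, 0], [0, -0.007, 0, 0]]]}}

```text
time_s: 15.42
ee_pos: [0.5028, 0.0613, 0.0363]
tool_rot: [[0.999, 0.042, -0.005], [0.042, -0.999, -0.002], [-0.005, 0.002, -1.0]]
wrist_force: [-4.7, -2.8, -2.0]
grip_width: 0.0197
```

Request:
{"fn": "jog_arm", "kwargs": {"increments": [[[0, -0.001, 0, 0], [0, -0.002, 0, 0], [0, -0.003, 0, 0], [0, -0.004, 0, 0], [0, -0.005, 0, 0], [0, -0.006, 0, 0], [0, -0.007, 0, 0]]]}}

```text
time_s: 16.3
ee_pos: [0.5058, 0.0702, 0.0376]
tool_rot: [[0.999, 0.044, 0.001], [0.044, -0.999, 0.001], [0.002, -0.0, -1.0]]
wrist_force: [0.5, 0.8, -1.9]
grip_width: 0.0195
```

The tip dropped in: x advanced 3 mm and the force vanished. Now I push gently.

Request:
{"fn": "jog_arm", "kwargs": {"increments": [[[0.001, 0, 0, 0], [0.002, 0, 0, 0], [0.003, 0, 0, 0], [0.004, 0, 0, 0]]]}}

```text
time_s: 16.8
ee_pos: [0.5091, 0.0698, 0.0372]
tool_rot: [[0.999, 0.044, 0.0], [0.044, -0.999, -0.0], [0.0, 0.0, -1.0]]
wrist_force: [0.5, 1.1, -1.1]
grip_width: 0.0197
```

Request:
{"fn": "jog_arm", "kwargs": {"increments": [[[0.001, 0, 0, 0], [0.002, 0, 0, 0], [0.003, 0, 0, 0], [0.004, 0, 0, 0], [0.005, 0, 0, 0], [0.006, 0, 0, 0]]]}}

```text
time_s: 17.55
ee_pos: [0.5123, 0.0699, 0.0365]
tool_rot: [[0.999, 0.044, -0.005], [0.044, -0.999, -0.001], [-0.005, 0.001, -1.0]]
wrist_force: [-6.3, -0.1, 1.8]
grip_width: 0.0199
```

Request:
{"fn": "jog_arm", "kwargs": {"increments": [[[0.0015, 0, 0, 0], [0.003, 0, 0, 0], [0.0045, 0, 0, 0], [0.006, 0, 0, 0], [0.0075, 0, 0, 0], [0.009, 0, 0, 0], [0.0105, 0, 0, 0], [0.012, 0, 0, 0]]]}}

```text
time_s: 18.55
ee_pos: [0.5243, 0.0704, 0.0365]
tool_rot: [[0.999, 0.044, -0.005], [0.044, -0.999, -0.001], [-0.005, 0.001, -1.0]]
wrist_force: [-6.7, -0.6, 1.2]
grip_width: 0.0197
```

Request:
{"fn": "jog_arm", "kwargs": {"increments": [[[0.001, 0, 0, 0], [0.002, 0, 0, 0], [0.003, 0, 0, 0], [0.004, 0, 0, 0], [0.005, 0, 0, 0], [0.005, 0, 0, 0]]]}}

```text
time_s: 19.3
ee_pos: [0.5298, 0.0707, 0.0366]
tool_rot: [[0.999, 0.044, -0.004], [0.044, -0.999, -0.001], [-0.004, 0.001, -1.0]]
wrist_force: [-6.7, -1.0, 1.8]
grip_width: 0.0196
```

Run:
```python
from h import *
np.set_printoptions(precision=4,suppress=True)
s=arm.sense();print(s['ee_pos'],s['wrist_force'],s['joint_positions'],s['time_s'])
snap('wrist','w3'); snap('scene','s3')
```

```text
[0.5298 0.0707 0.0366] [-6.7458 -1.0285  1.8238] [ 0.128   0.57   -0.3874  1.9657  0.3337  0.6719 -1.9953] 19.3
```

View pics/s3.png

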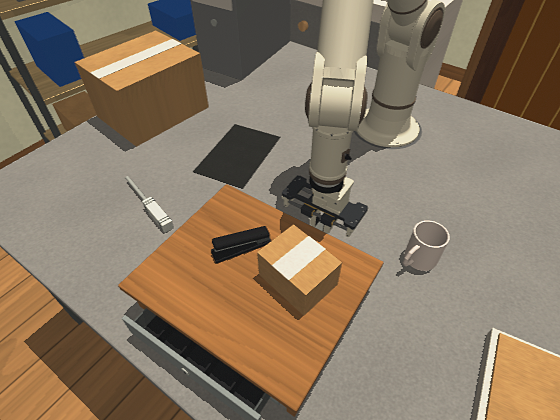

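View pics/w3.png

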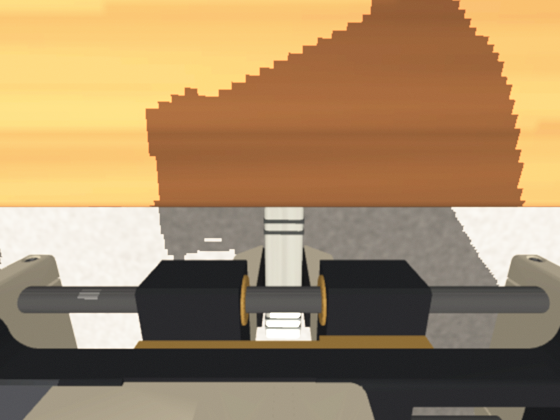

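The scene picture shows the drawer standing out beyond the far edge of the shelf (front from about 125,320 to 265,410). The wrist picture shows the handle unslipped. I'll measure the drawer's travel.

Run:
```python
from h import *
np.set_printoptions(precision=4,suppress=True)
P=cloud('s3')[...,:3]; c=np.array([.6352,.0395]); e=np.array([.999,.0437]);n=np.array([-.0437,.999])
X=(P[...,:2]-c)@e; Y=(P[...,:2]-c)@n; Z=P[...,2]
m=(abs(Y)<.15)&(Z>.03)&(Z<.09)&(X>.29)&(X<.42)
print(m.sum(),np.percentile(X[m],[50,90,95,98,99.5]),np.percentile(Z[m],[50,95]))
```

```text
2411 [0.3387 0.3439 0.344  0.3443 0.3476] [0.0644 0.0823]
```

Request:
{"fn": "jog_arm", "kwargs": {"increments": [[[-0.003, 0, 0, 0], [-0.01, 0, 0, 0], [-0.02, 0, 0, 0], [-0.032, 0, 0, 0], [-0.044, 0, 0, 0], [-0.06, 0, 0, 0], [-0.08, 0, 0, 0], [-0.1, 0, 0, 0], [-0.1, 0, 0, 0], [-0.1, 0, 0, 0]]]}}

```text
time_s: 20.65
ee_pos: [0.433, 0.0666, 0.0376]
tool_rot: [[0.999, 0.044, 0.002], [0.044, -0.999, 0.0], [0.002, -0.0, -1.0]]
wrist_force: [0.9, -0.4, -1.0]
grip_width: 0.0196
```

Request:
{"fn": "jog_arm", "kwargs": {"increments": [[[-0.005, 0.02, -0.01, 0], [-0.012, 0.06, -0.01, -0.03], [-0.018, 0.1, -0.01, -0.07], [-0.024, 0.14, -0.01, -0.11], [-0.03, 0.18, -0.01, -0.15], [-0.036, 0.22, -0.01, -0.19], [-0.042, 0.26, -0.01, -0.22], [-0.048, 0.3, -0.01, -0.25], [-0.054, 0.34, -0.01, -0.28], [-0.06, 0.38, -0.005, -0.308], [-0.0605, 0.3935, 0.0, -0.308], [-0.0605, 0.3935, 0.0, -0.308], [-0.0605, 0.3935, 0.01, -0.308], [-0.0605, 0.3935, 0.01, -0.308]]]}}

```text
time_s: 22.4
ee_pos: [0.3887, -0.3271, 0.0264]
tool_rot: [[0.938, 0.347, -0.001], [0.347, -0.938, 0.002], [-0.001, -0.002, -1.0]]
wrist_force: [-0.6, 1.3, -0.4]
grip_width: 0.0198
```

Request:
{"fn": "jog_arm", "kwargs": {"increments": [[[0, 0, 0.006, 0], [0, 0, 0.012, 0], [0, 0, 0.016, 0], [0, 0, 0.018, 0], [0, 0, 0.0195, 0], [0, 0, 0.0195, 0], [0, 0, 0.0195, 0]]]}}

```text
time_s: 23.28
ee_pos: [0.389, -0.3294, 0.0079]
tool_rot: [[0.939, 0.345, 0.0], [0.345, -0.939, -0.0], [0.0, 0.0, -1.0]]
wrist_force: [0.5, 1.0, -1.8]
grip_width: 0.0197
```

Request:
{"fn": "jog_arm", "kwargs": {"increments": [[[0, 0, 0.0008, 0], [0, 0, 0.0016, 0], [0, 0, 0.0016, 0]]]}}

```text
time_s: 23.65
ee_pos: [0.3889, -0.3293, 0.0063]
tool_rot: [[0.939, 0.345, 0.0], [0.345, -0.939, -0.0], [-0.0, 0.0, -1.0]]
wrist_force: [-0.7, 1.1, 2.0]
grip_width: 0.0196
```

Request:
{"fn": "jog_arm", "kwargs": {"increments": [[[0, 0, 0, 0], [0, 0, 0, 0], [0, 0, 0, 0], [0, 0, 0, 0]]], "jaw": 0.1}}

```text
time_s: 24.15
ee_pos: [0.3889, -0.3293, 0.0061]
tool_rot: [[0.939, 0.345, 0.0], [0.345, -0.939, 0.0], [0.0, 0.0, -1.0]]
wrist_force: [0.3, 0.7, 0.1]
grip_width: 0.0499
```

Request:
{"fn": "jog_arm", "kwargs": {"increments": [[[0, 0, -0.01, 0], [0, 0, -0.03, 0], [0, 0, -0.06, 0], [0, 0, -0.1, 0], [0, 0, -0.14, 0], [-0.04, 0.03, -0.16, 0], [-0.04, 0.03, -0.16, 0], [-0.04, 0.03, -0.16, 0]]]}}

```text
time_s: 25.15
ee_pos: [0.3615, -0.371, 0.1664]
tool_rot: [[0.939, 0.344, 0.0], [0.344, -0.939, -0.0], [0.0, 0.0, -1.0]]
wrist_force: [-0.3, 0.9, 0.1]
grip_width: 0.0503
```

Run:
```python
from h import *
np.set_printoptions(precision=4,suppress=True)
s=arm.sense();print(s['ee_pos'],s['wrist_force'],s['qvel'],s['time_s'])
snap('wrist','w4'); snap('scene','s4')
P=cloud('w4'); f='w4'
m=(P[...,2]>.019)&(P[...,2]<.035)&(abs(P[...,0]-.4)<.12)&(abs(P[...,1]+.31)<.1)
Q=P[m]; print(m.sum(),Q[:,:2].mean(0),np.percentile(Q[:,2],[5,50,95]))
```

```text
[ 0.3615 -0.371   0.1664] [-0.3383  0.9474  0.1498] [-0.021   0.0138 -0.0133  0.0131  0.0004 -0.0038  0.0001] 25.15
1529 [ 0.3914 -0.3283] [0.0224 0.0239 0.0252]
```

View pics/w4.png

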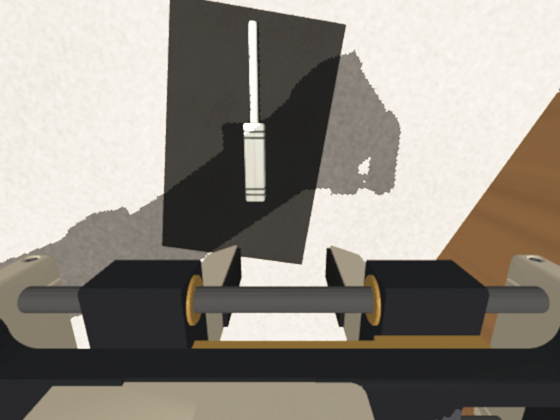

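View pics/s4.png

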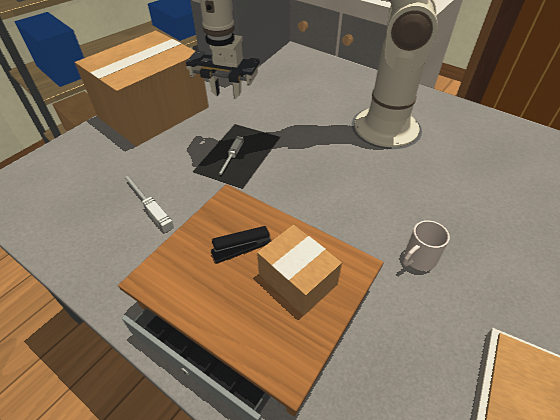

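The rod lies flat on the mat (handle at wrist pixel 255,163, world 0.391, −0.328). The drawer is out, and the mug, carton and stapler sit at the same pixels as before. The gripper is clear, so I'm handing in.

```bash
python3 -c "
from h import *
print(arm.finish_job())"
```

```text
the job is handed in; nothing more can be done
None
```

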